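Load the blank disk and start the archive copy

ROBOT

A 6-joint arm with a two-finger parallel gripper is mounted at the origin on the work surface. World frame = base frame: x ahead of the robot, y to its left, z up, the work surface at z = 0. Lengths are in m, angles in rad, forces in N, time in s.
With the tool pointing down it reaches from about 0.4 to 0.825 m from the base axis. Payload 7 kg.
Tool frame: the origin (TCP) lies at the very end of the fingers, on their centre line; the grasp point (between the pads) lies 19 mm behind it (ctrl.grip_depth is the distance from the TCP to the grasp point, in m); z points along the fingers, y is the line along which they close (so a half turn about z gives the same grasp; the last joint's range is limited). The gripper opens to 88 mm and grips with 3 to 60 N. Pads are 19 mm wide; open, the fingers measure 130 mm over their backs; the gripper's body (78 mm by 193 mm) begins 47 mm behind the grasp point.
Start: joints at [1.421, 0.359, 0.012, 0, -1.224, -0.288], TCP at [0.286, 0.611, 0.227] pointing down, gripper open.
Joint ranges: [-3.07, 3.07], [-1.43, 2.12], [-1.02, 1.25], [-3.03, 1.67], [-3.05, -0], [-3.03, 3.03]. Speed limits (rad/s): [2.39, 2.39, 3.01, 3.14, 3.14, 3.14].

INTERFACE

Orientations are given as a 3x3 rotation matrix whose columns are the frame's x, y, z axes.
In Python, from rig import ctrl, vision, close_job gives the robot as it stands. The module is installed in compiled form; this text tells all that it offers.
- The arm moves only by the tool drive_tool, never from a script. Its arguments are lists of equal length, an entry for each row: "rot": the turn, a rotation vector about the world's x, y, z in degrees, a list of three; "linear": the shift along the world's x, y, z in m, a list of three; "fingers": the finger opening in m, from 0 to 0.0876. A call has exactly 5 rows; each row is the pose to reach, as a shift and turn from the pose commanded when the call began; what a row does not reach only later rows make up. A row lasts 1/10 s, in which the tool goes at most 50 mm and 8.59 degrees, less where a joint would pass 70% of its speed; a pose out of reach is approached as far as the arm can. A call with a gripper value outside its range is refused whole. The fingers move at their own pace and stop on an object; the grip force is fixed at half the most. Time passes only in rows, so rows that repeat a pose let the fingers close, or fill a call up. It gives the time, the measured TCP pose, the force, the opening and the grip force at its end, in the units of the state.
- ctrl.sense(): the state, without advancing time (a new reading comes with each control period).
- vision.get_image(name): name is "scene" or "top"; returns a dict with "img" (480x640x3 uint8, red, green, blue), "fx", "fy", "cx", "cy" (pixels), "k1" (the pictures are not rectified: a ray, as slopes to the right and down, at radius r is drawn at 1 + k1 r^2 times it, then the intrinsics apply), "T" (4x4, takes a point from camera to world coordinates). Camera axes: x right, y down, z forward; pixel columns grow to the right and rows downward; lengths in m; the calibration is good to about 2 mm. A picture is of the moment at which its call begins. There is no depth.
- close_job(): hands the job in; it is judged then, once.
Trained networks look in the newest picture that a camera, given by its name, has taken for a name from the list of things; names that differ only in an ending like _2 or _b are one class to them, and where a whole thing is asked for, a point or a joint stands for the part that bears it (a point fixed in the world has none). Each returns a list of dicts, best first, with "score" (0 to 1); they miss things now and then, are a little off and sometimes report something else, mostly with a low value. They report only what shows in the picture. A call takes as long as a camera call.
- vision.boxes_of(camera, query): "bbox" ([left, top, width, height] in pixels, round what is visible of it).
- vision.place_of(camera, query): "position" ([column, row] in pixels: a listed point, or the origin of a listed thing).
The state is a dict: "t": time; "q": joint angles; "dq": joint speeds; "joint_efforts": joint torques, N m; "ee_pos": TCP position; "eef_rot": TCP orientation; "wrist_force": force on the tool from outside, world axes, zero at the start; "torque": the same for the moment, N m; "gripper_width": finger opening in m; "finger_force": force on a finger pad.
Only numpy, scipy, OpenCV 4.12 (cv2) and the standard library are available. Lean on these libraries where they do the work, as an engineer would, in place of code of your own. Each camera call takes 0.05 s, during which the arm holds its last target. There are 200 camera calls.

TASK

Take the blank disk out of the desk rack and slide it gently, fully home, into the empty front bay of the two-bay copying dock, and let go of it. Then take the stylus out of the wooden tool block, reach it through the small round aperture in the dock's deck and hold the recessed copy button fully down, without forcing it; finish still gripping the stylus and still holding the button down. Leave the source disk in the rear bay and the film reel and the spool core where they lie.

Things in the scene. Friction and masses are not known exactly. Their poses are not given: they have to be found in the camera images.
- dock: Two-bay disk copying dock: grey box fixed to the desk, 170 (x) x 120 (y) x 60 mm high. Origin: centre of its underside; x from its front edge to its back, z up. Its deck (top) has two dark-edged slots along y: the empty front bay at x -22, the rear bay (with the source disk) at x +50, both at y 0; and in a front corner, at x -62, y -32 mm, the copy button's round aperture.
- bay_mouth (a point): Centre of the mouth of the empty front bay, at deck height (60 mm above the desk). Axes as the dock. The slot is 11.9 mm wide (x) by 72.3 mm long (y), edges chamfered 2 mm, and 34 mm deep.
- bay_floor (a point): Centre of the floor of the front bay, 34 mm below its mouth, 26 mm above the desk. A disk that is fully home has its origin here and stands 66 mm out of the deck.
- aperture (a point): Centre of the round aperture over the copy button, at deck height (60 mm above the desk). It is 10.5 mm across with straight walls and a 2 mm chamfered edge.
- button_top (a point): Centre of the button's round face, 8.4 mm across, inside the aperture; 14 mm below the deck (46 mm above the desk) when not pressed. It moves down with the button.
- copy_button (a joint): Travel of the copy button, straight down: 0 at rest, 0.005 m fully down. Spring return: 1.2 N starts it and about 4.2 N holds it fully down against its stop; it comes up when let go.
- disk: The blank disk: flat aluminium slab 9.5 (x) x 70 (y) x 100 mm high with paper labels, 0.11 kg, loose, upright in the rack's middle slot, connector end down. Origin: centre of its underside; z up. It fits the bay either way round. Its top 68 mm stand out of the rack; grip it from above across its 9.5 mm thickness, near the top (about 88 mm above its underside).
- rack: Black desk rack fixed to the desk, 116 x 106 x 42 mm high, with three slots along its y axis, 34 mm apart; only the middle one is used. Origin: centre of its underside. The slot is 12.2 mm wide by 72.7 mm long, its floor 10 mm above the desk.
- source_disk: The source disk, same make as the blank one, loose, already home in the rear bay of the dock; its centre 72 mm behind the front bay's, so 62 mm are clear between the two disks' faces. Origin: centre of its underside. To be left in its bay.
- stylus: The stylus, 150 mm long, 0.04 kg, loose, upright, tip down in the middle hole of the tool block. Steel rod 5 mm across and 55 mm long, then a round aluminium barrel 11 mm across and 95 mm long. Origin: end of the tip; z from the tip up along the barrel. The barrel's shoulder rests on the block, so the barrel stands from 62 to 157 mm above the desk, the tip end at 7 mm.
- stylus_grip (a point): Point on the stylus axis 122 mm above the tip end, 28 mm below the barrel's upper end: a good place to grip.
- tool_block: Wooden block for desk tools, fixed, 60 (its x) x 130 (its y) x 62 mm high with three 7 mm holes 42 mm apart along y; the stylus stands in the middle one. Origin: centre of its underside.
- film_reel: Film reel lying flat, 92 mm across, 39 mm high, 0.16 kg, loose. Origin: centre of its underside. Bystander.
- spool_core: Black plastic spool core, a ring 50 mm across, 34 mm high, 0.05 kg, loose. Origin: centre of its underside. Bystander.

How it is judged:
On the way, in this order (a step that is already met when the one before it is completed fails the run):
1. the blank disk is fully home in the front bay and let go (z of disk in the frame of bay_floor below 0.003 m and horizontal distance between disk and bay_floor below 0.004 m and angle between the x axis of disk and the x axis of dock, either way round below 0.1 rad and angle between disk's own z axis and vertical below 0.1 rad and contact force between each of the arm, the fingers and disk below 0.2 N), for 0.2 s.
2. the stylus, gripped, holds the copy button down through the aperture (value of joint copy_button above 0.004 m and distance between stylus and button_top below 0.006 m and contact force between stylus and dock above 1 N and contact force between the fingers and stylus above 1 N), for 0.3 s.
At the end, for the whole second after the job is handed in: Disk in the front bay: underside within 3 mm of the floor and 4 mm of its centre, square and upright within 0.1 rad, not touched by the robot. Stylus gripped (over 1 N) and still, its tip within 6 mm of the button's face, pressing over 1 N; the button down by more than 4 of its 5 mm (all of step 1 and all of step 2 and linear speed of stylus below 0.02 m/s); the arm keeps its last pose, push and grip.
It fails at once if the disk was dropped or rammed into the bay (faster than 0.35 m/s in the slot) (horizontal distance between disk and bay_mouth below 0.01 m and z of disk in the frame of bay_mouth below -0.004 m and linear speed of disk above 0.35 m/s).
It fails at once if the button or dock was forced (more than 25 N with the stylus) (contact force between stylus and dock above 25 N).
It fails at once if the source disk was pulled up in its bay (distance of source_disk from where it was at the start of the episode above 0.008 m).
It fails at once if the film reel or the spool core was moved (distance of any of film_reel, spool_core from where it was at the start of the episode above 0.03 m).
It also fails if it takes over 61 s, if anything falls off the work surface, if the arm or the gripper's body presses on something with over 40 N, if the wrist force passes 120 N, or if a joint passes its speed limit or range.

## Working session

There is one attempt and no reset: what is moved stays moved. The work goes in short steps, Python scripts to look and compute and a tool call to move; the robot and the scene stay as the last step left them, time stands still between calls to the robot, and variables do not carry over. Pictures are saved under pics/ and viewed, at most 10 in all, crops included, and the job is handed in when it is done.

Besides the shell and the picture viewer there is one more tool, called after "Emit:" as name(argument=value, ...), one argument or row to a line, values as JSON. drive_tool: Moves the arm, as the interface text tells. Its arguments: {"type":"object","properties":{"rot":{"type":"array","items":{"type":"array","items":{"type":"number"}}},"linear":{"type":"array","items":{"type":"array","items":{"type":"number"}}},"fingers":{"type":"array","items":{"type":"number"}}},"required":["rot","linear","fingers"]}

```bash
mkdir -p pics; cat > h.py <<'E'
import numpy as np, cv2
from rig import ctrl, vision
def ray(c,px):
    u=np.array([(px[0]-c["cx"])/c["fx"],(px[1]-c["cy"])/c["fy"]]); s=u.copy()
    for _ in range(20): s=u/(1+c["k1"]*(s@s))
    T=np.array(c["T"]); d=T[:3,:3]@np.r_[s,1]; return T[:3,3],d
def at_z(c,px,z):
    o,d=ray(c,px); return o+d*(z-o[2])/d[2]
def proj(c,p):
    T=np.array(c["T"]); q=T[:3,:3].T@(np.array(p)-T[:3,3]); s=q[:2]/q[2]; s=s*(1+c["k1"]*(s@s))
    return np.array([s[0]*c["fx"]+c["cx"],s[1]*c["fy"]+c["cy"]])
def tri(rays):
    A=0;b=0
    for o,d in rays:
        d=d/np.linalg.norm(d);P=np.eye(3)-np.outer(d,d);A=A+P;b=b+P@o
    p=np.linalg.solve(A,b); return p,[np.linalg.norm(np.cross(p-o,d/np.linalg.norm(d))) for o,d in rays]
def save(c,n,box=None,k=1):
    im=c["img"][:,:,::-1]
    if box: x,y,w,h=box; im=im[y:y+h,x:x+w]
    cv2.imwrite("pics/"+n,cv2.resize(im,None,fx=k,fy=k,interpolation=cv2.INTER_CUBIC))
E
python3 - <<'E'
from h import *
np.set_printoptions(precision=4,suppress=True)
C={}
for n in("scene","top"):
    C[n]=c=vision.get_image(n); save(c,n+"0.png"); print(n,c["fx"],c["k1"],c["T"][:3,3],c["T"][:3,2])
H=dict(dock=0,bay_mouth=.06,bay_floor=.026,aperture=.06,button_top=.046,disk=.010,rack=0,source_disk=.026,stylus=.007,stylus_grip=.129,tool_block=0,film_reel=0,spool_core=0)
for q,z in H.items():
    R=[]
    for n in C:
        r=vision.place_of(n,q)
        for e in r[:2]: print(q,n,round(e["score"],2),np.round(e["position"],1),at_z(C[n],e["position"],z))
        if r: R.append(ray(C[n],r[0]["position"]))
    if len(R)==2: print("   tri",*tri(R))
s=ctrl.sense(); print(s["t"],s["ee_pos"],s["eef_rot"],s["gripper_width"],ctrl.grip_depth)
E
```

```text
scene 499.084593917531 -0.08990333294679562 [1.0973 0.7767 0.6983] [-0.4416 -0.7197 -0.5357]
top 447.57701855487176 -0.08281866545460244 [0.5055 0.014  0.9212] [ 0.1339 -0.0044 -0.991 ]
dock scene 0.81 [349.4 262.7] [ 0.5077 -0.0188  0.    ]
dock scene 0.61 [309.3 207.5] [ 0.4517 -0.3036  0.    ]
dock top 0.91 [324.8 294.3] [ 0.5163 -0.0115  0.    ]
   tri [ 0.5153 -0.0105  0.0079] [np.float64(0.0011712978076953706), np.float64(0.0011712978076954359)]
bay_mouth top 0.67 [323.3 306.9] [ 0.4917 -0.0074  0.06  ]
bay_floor scene 0.78 [360.1 250.5] [ 0.4784 -0.0182  0.026 ]
bay_floor top 0.77 [325.3 309.7] [ 0.4857 -0.0124  0.026 ]
bay_floor top 0.2 [182.9 299.2] [0.4988 0.272  0.026 ]
   tri [ 0.485  -0.0115  0.0322] [np.float64(0.001124709861621639), np.float64(0.0011247098616216041)]
aperture scene 0.88 [368.  230.9] [ 0.4429 -0.0382  0.06  ]
aperture top 0.65 [340.1 331.6] [ 0.4459 -0.0403  0.06  ]
   tri [ 0.4444 -0.0392  0.0601] [np.float64(0.001839977263041791), np.float64(0.001839977263041826)]
button_top scene 0.28 [309.5 208.4] [ 0.4963 -0.2279  0.046 ]
disk scene 0.65 [309.5 20
[... 1229 characters left out ...]
5446)]
film_reel scene 0.93 [303.4 367.3] [0.7724 0.2157 0.    ]
film_reel scene 0.57 [359.7 252.1] [ 0.4595 -0.0435  0.    ]
film_reel top 0.61 [221.5 165.8] [0.7826 0.2144 0.    ]
   tri [0.7777 0.2161 0.0042] [np.float64(0.004444173156368064), np.float64(0.004444173156368024)]
spool_core scene 0.68 [306.7 208.1] [ 0.46   -0.3043  0.    ]
spool_core scene 0.65 [243.9 242.8] [ 0.6916 -0.2274  0.    ]
spool_core top 0.58 [428.9 209.3] [ 0.6992 -0.2277 -0.    ]
   tri [ 0.6202 -0.1457  0.1467] [np.float64(0.06159876827872721), np.float64(0.06159876827872731)]
1.4 [0.2862 0.6113 0.2266] [[ 0.9057 -0.424   0.    ]
 [-0.424  -0.9057  0.    ]
 [-0.     -0.     -1.    ]] 0.08787269442990649 0.0188
```

View pics/top0.png

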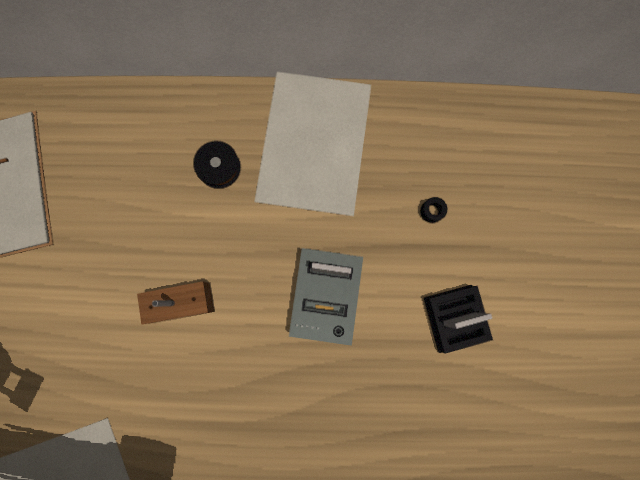

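View pics/scene0.png

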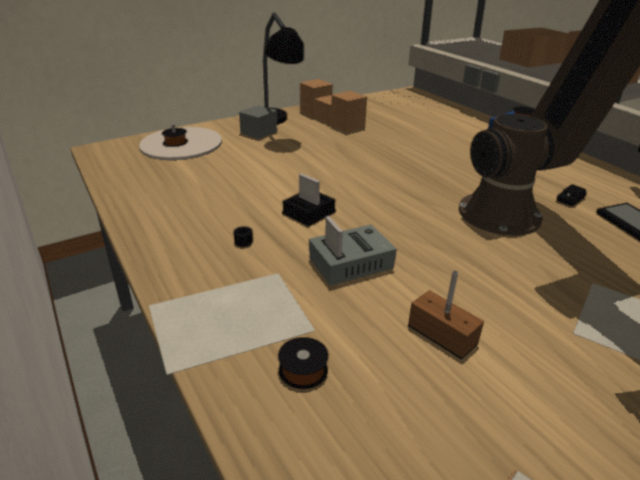

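```bash
python3 - <<'E'
from h import *
t=cv2.imread("pics/top0.png")
def cr(x,y,w,h,k):
    im=cv2.resize(cv2.convertScaleAbs(t[y:y+h,x:x+w],alpha=1.6,beta=15),None,fx=k,fy=k,interpolation=cv2.INTER_CUBIC)
    for i in range(0,w,10): cv2.putText(im,str(x+i),(i*k,9),0,.33,(0,255,255)); cv2.line(im,(i*k,10),(i*k,16),(0,255,255))
    for j in range(10,h,10): cv2.putText(im,str(y+j),(8,j*k+4),0,.33,(0,255,255)); cv2.line(im,(0,j*k),(6,j*k),(0,255,255))
    return im
cv2.imwrite("pics/c1.png",np.hstack([cr(280,240,90,115,5),cr(415,275,90-20,115-0,5)[:,:350]]))
E
```

```text
(no output)
```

View pics/c1.png

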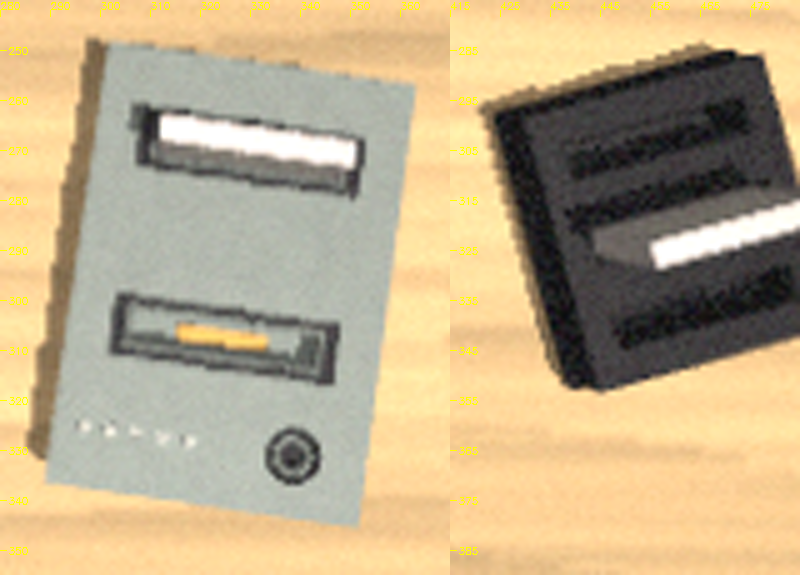

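```bash
cat > fit.py <<'E'
from h import *
def top_rect(c,mask,z):
    cs,_=cv2.findContours(mask,cv2.RETR_EXTERNAL,cv2.CHAIN_APPROX_NONE); k=max(cs,key=cv2.contourArea)[:,0]
    P=np.array([at_z(c,p,z)[:2] for p in k])*1000
    r=cv2.minAreaRect(P.astype(np.float32)); return r,P.mean(0),len(k)
E
python3 - <<'E'
from fit import *
np.set_printoptions(precision=4,suppress=True)
c=vision.get_image("top"); im=c["img"].astype(int); g=im.sum(2)
def roi(m,x,y,w,h):
    o=np.zeros(m.shape,np.uint8); o[y:y+h,x:x+w]=m[y:y+h,x:x+w]; return o*255
blue=(im[:,:,2]>=im[:,:,0]+2)&(g>150)
print("dock",top_rect(c,cv2.morphologyEx(roi(blue,280,240,95,115),cv2.MORPH_CLOSE,np.ones((5,5))),.06))
D=roi((g>330)&(im[:,:,0]-im[:,:,2]<40),440,300,55,35)
print("disk",top_rect(c,D,.11), D.sum()/255)
S=roi((g>330)&(im[:,:,0]-im[:,:,2]<40),300,255,60,25)
print("src",top_rect(c,S,.126))
for q,px in dict(c1=(301.2,249),c2=(363,257.5),c3=(352,345),c4=(289,336.5),slot=(325,307.7),ap=(338.6,331)).items(): print(q,at_z(c,px,.06))
# rack: dark top
R=roi((g<150),415,275,90,85)
print("rackimg",top_rect(c,cv2.morphologyEx(R,cv2.MORPH_CLOSE,np.ones((9,9))),.0420))
for z,p in ((.042,(430,298)),(.042,(483,286)),(.042,(444.5,352))): print(at_z(c,p,z))
for a,p in(("dock corners",None),):
  pass
for cam in("top","scene"):
  if cam=="scene": c2=vision.get_image("scene"); 
  for q in ("disk","source_disk","rack","stylus"):
    for e in vision.boxes_of(cam,q)[:2]: print(cam,q,np.round(e["bbox"],1),round(e["score"],2))
E
```

```text
dock (((490.9343566894531, 15.993539810180664), (0.0, 0.0), 0.0), array([490.9343,  15.9935]), 1)
disk (((473.205322265625, -279.02044677734375), (9.788928985595703, 69.1733627319336), 16.256072998046875), array([ 473.0695, -278.893 ]), 77) 193.0
src (((562.2691040039062, -17.958820343017578), (69.15825653076172, 9.827680587768555), 83.20061492919922), array([562.3417, -18.0085]), 84)
c1 [0.6017 0.0377 0.06  ]
c2 [ 0.588  -0.0822  0.06  ]
c3 [ 0.4212 -0.0633  0.06  ]
c4 [0.4345 0.0563 0.06  ]
slot [ 0.4902 -0.0107  0.06  ]
ap [ 0.4469 -0.0375  0.06  ]
rackimg (((474.3824157714844, -271.0450439453125), (115.80105590820312, 112.70958709716797), 15.67506217956543), array([ 474.0341, -271.306 ]), 215)
[ 0.5129 -0.2172  0.042 ]
[ 0.5384 -0.3242  0.042 ]
[ 0.4088 -0.2456  0.042 ]
top disk [444.5 313.9  46.7  14. ] 0.85
top source_disk [310.9 266.   41.9   9. ] 0.72
top source_disk [153.3 300.1  18.2   5.8] 0.16
top stylus [154.6 300.5  17.    5.6] 0.66
scene disk [299.1 174.6  21.9  26.2] 0.84
scene source_disk [323.8 216.   15.2  38.9] 0.68
scene rack [281.2 195.4  52.9  32.2] 0.7
scene stylus [446.2 273.1   9.   41.2] 0.73
scene stylus [298.1 171.1  21.5  31.3] 0.58
```

Emit:
drive_tool(
  rot=[
    [0,0,-4],
    [0,0,-8],
    [0,0,-12],
    [0,0,-16],
    [0,0,-20],
  ],
  linear=[
    [0.02,-0.04,0.004],
    [0.04,-0.08,0.008],
    [0.06,-0.12,0.012],
    [0.08,-0.16,0.016],
    [0.1,-0.2,0.02],
  ],
  fingers=[0.05,0.05,0.05,0.05,0.05],
)

```text
t: 2.4
ee_pos: [0.3866, 0.4097, 0.2469]
eef_rot: [[0.704, -0.71, 0.0], [-0.71, -0.704, 0.0], [-0.0, -0.0, -1.0]]
wrist_force: [0.4, 0.7, -0.1]
gripper_width: 0.0541
finger_force: 0.0
```

Emit:
drive_tool(
  rot=[
    [0,0,-4],
    [0,0,-8],
    [0,0,-12],
    [0,0,-16],
    [0,0,-20],
  ],
  linear=[
    [0.02,-0.045,0],
    [0.04,-0.09,0],
    [0.06,-0.135,0],
    [0.08,-0.18,0],
    [0.1,-0.225,0],
  ],
  fingers=[0.05,0.05,0.05,0.05,0.05],
)

```text
t: 2.9
ee_pos: [0.4866, 0.1845, 0.2471]
eef_rot: [[0.419, -0.908, 0.001], [-0.908, -0.419, 0.001], [-0.0, -0.001, -1.0]]
wrist_force: [1.7, 0.9, 0.2]
gripper_width: 0.05
finger_force: 0.0
```

Emit:
drive_tool(
  rot=[
    [0,0,-2],
    [0,0,-4],
    [0,0,-6],
    [0,0,-7],
    [0,0,-8.6],
  ],
  linear=[
    [0.0,-0.045,0],
    [0.0,-0.09,0],
    [0.0,-0.135,0],
    [0.0,-0.18,0],
    [0.0,-0.225,0],
  ],
  fingers=[0.05,0.05,0.05,0.05,0.05],
)

```text
t: 3.4
ee_pos: [0.4859, -0.0404, 0.247]
eef_rot: [[0.28, -0.96, 0.001], [-0.96, -0.28, 0.0], [0.0, -0.001, -1.0]]
wrist_force: [0.9, 0.3, -0.3]
gripper_width: 0.0501
finger_force: 0.0
```

Emit:
drive_tool(
  rot=[
    [0,0,0],
    [0,0,0],
    [0,0,0],
    [0,0,0],
    [0,0,0],
  ],
  linear=[
    [0.0,-0.045,0],
    [0.0,-0.09,0],
    [-0.005,-0.135,0],
    [-0.013,-0.18,0],
    [-0.013,-0.22,0],
  ],
  fingers=[0.05,0.05,0.05,0.05,0.05],
)

```text
t: 3.9
ee_pos: [0.4722, -0.2607, 0.247]
eef_rot: [[0.28, -0.96, 0.001], [-0.96, -0.28, -0.0], [0.0, -0.001, -1.0]]
wrist_force: [1.3, -0.4, 0.8]
gripper_width: 0.05
finger_force: 0.0
```

Emit:
drive_tool(
  rot=[
    [0,0,0],
    [0,0,0],
    [0,0,0],
    [0,0,0],
    [0,0,0],
  ],
  linear=[
    [0.001,-0.018,0],
    [0.001,-0.018,-0.03],
    [0.001,-0.018,-0.06],
    [0.001,-0.018,-0.09],
    [0.001,-0.018,-0.11],
  ],
  fingers=[0.05,0.05,0.05,0.05,0.05],
)

```text
t: 4.4
ee_pos: [0.4732, -0.2766, 0.1346]
eef_rot: [[0.28, -0.96, -0.002], [-0.96, -0.28, 0.001], [-0.001, 0.001, -1.0]]
wrist_force: [1.0, -0.3, -0.5]
gripper_width: 0.0499
finger_force: 0.0
```

Emit:
drive_tool(
  rot=[
    [0,0,0],
    [0,0,0],
    [0,0,0],
    [0,0,0],
    [0,0,0],
  ],
  linear=[
    [0,0,-0.015],
    [0,0,-0.03],
    [0,0,-0.045],
    [0,0,-0.058],
    [0,0,-0.058],
  ],
  fingers=[0.05,0.05,0.05,0.05,0.03],
)

```text
t: 4.9
ee_pos: [0.473, -0.2764, 0.0769]
eef_rot: [[0.281, -0.96, -0.003], [-0.96, -0.281, 0.001], [-0.002, 0.003, -1.0]]
wrist_force: [-0.0, -0.6, -0.9]
gripper_width: 0.0462
finger_force: 0.0
```

Emit:
drive_tool(
  rot=[
    [0,0,0],
    [0,0,0],
    [0,0,0],
    [0,0,0],
    [0,0,0],
  ],
  linear=[
    [0,0,0],
    [0,0,0],
    [0,0,0],
    [0,0,0],
    [0,0,0],
  ],
  fingers=[0.02,0,0,0,0],
)

```text
t: 5.4
ee_pos: [0.4738, -0.2768, 0.0789]
eef_rot: [[0.281, -0.96, -0.0], [-0.96, -0.281, -0.0], [-0.0, 0.0, -1.0]]
wrist_force: [-4.7, -3.8, 5.6]
gripper_width: 0.0096
finger_force: 30.0
```

Emit:
drive_tool(
  rot=[
    [0,0,0],
    [0,0,0],
    [0,0,0],
    [0,0,0],
    [0,0,0],
  ],
  linear=[
    [0,0,0.01],
    [0,0,0.03],
    [0,0,0.055],
    [0,0,0.085],
    [0,0,0.115],
  ],
  fingers=[0,0,0,0,0],
)

```text
t: 5.9
ee_pos: [0.474, -0.2766, 0.1953]
eef_rot: [[0.281, -0.96, 0.0], [-0.96, -0.281, 0.0], [0.0, -0.0, -1.0]]
wrist_force: [0.5, -0.1, -1.0]
gripper_width: 0.0091
finger_force: 30.0
```

Emit:
drive_tool(
  rot=[
    [0,0,-4],
    [0,0,-8],
    [0,0,-12],
    [0,0,-17],
    [0,0,-22.9],
  ],
  linear=[
    [0.002,0.02,0],
    [0.006,0.06,0],
    [0.01,0.1,0],
    [0.014,0.14,0],
    [0.016,0.18,0],
  ],
  fingers=[0,0,0,0,0],
)

```text
t: 6.4
ee_pos: [0.4903, -0.0952, 0.1944]
eef_rot: [[-0.119, -0.993, 0.001], [-0.993, 0.119, 0.0], [-0.0, -0.001, -1.0]]
wrist_force: [1.4, 0.1, -0.9]
gripper_width: 0.0094
finger_force: 30.0
```

Emit:
drive_tool(
  rot=[
    [0,0,0],
    [0,0,0],
    [0,0,0],
    [0,0,0],
    [0,0,0],
  ],
  linear=[
    [0,0.03,0],
    [0,0.06,0],
    [0,0.08,0],
    [0,0.087,0],
    [0,0.087,0],
  ],
  fingers=[0,0,0,0,0],
)

```text
t: 6.9
ee_pos: [0.4903, -0.009, 0.1941]
eef_rot: [[-0.113, -0.994, 0.001], [-0.994, 0.113, 0.0], [-0.0, -0.001, -1.0]]
wrist_force: [0.8, -0.3, -1.1]
gripper_width: 0.0097
finger_force: 30.0
```

Emit:
drive_tool(
  rot=[
    [0,0,0],
    [0,0,0],
    [0,0,0],
    [0,0,0],
    [0,0,0],
  ],
  linear=[
    [0,0,-0.01],
    [0,0,-0.03],
    [0,0,-0.045],
    [0,0,-0.055],
    [0,0,-0.055],
  ],
  fingers=[0,0,0,0,0],
)

```text
t: 7.4
ee_pos: [0.4891, -0.0108, 0.1369]
eef_rot: [[-0.116, -0.993, -0.003], [-0.993, 0.116, -0.001], [0.001, 0.003, -1.0]]
wrist_force: [0.2, 0.4, -1.1]
gripper_width: 0.0093
finger_force: 30.0
```

```bash
python3 - <<'E'
from fit import *
for n in("top","scene"):
    c=vision.get_image(n); b=(270,225,130,130) if n=="top" else (295,150,130,150)
    save(c,n+"1.png",b,4)
    for q in("bay_mouth","disk","aperture"):
        for e in vision.place_of(n,q)[:2]: print(n,q,np.round(e["position"],1),round(e["score"],2))
s=ctrl.sense(); print(s["t"],s["ee_pos"],s["eef_rot"],s["wrist_force"])
E
```

```text
scene bay_mouth [358.5 240.6] 0.94
scene disk [360.3 234.1] 0.98
scene aperture [449.6 284.8] 0.31
7.8 [ 0.49048488 -0.00959451  0.13906787] [[-1.14578150e-01 -9.93413739e-01  9.95432560e-04]
 [-9.93414140e-01  1.14578526e-01  3.28956650e-04]
 [-4.40845251e-04 -9.51185536e-04 -9.99999450e-01]] [ 0.26621016  0.61856106 -1.22502205]
```

View pics/scene1.png

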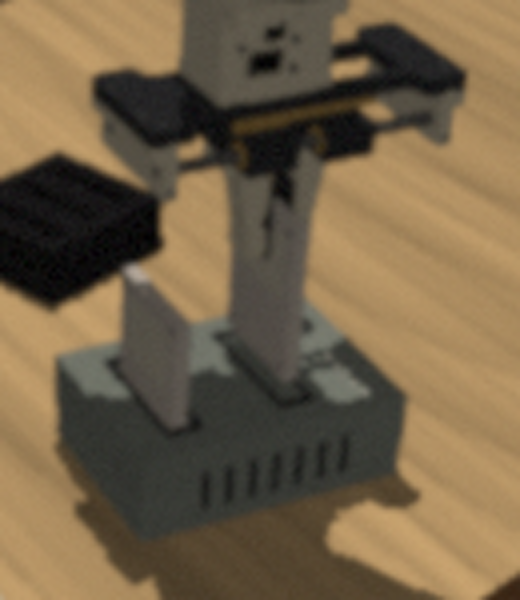

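```bash
python3 - <<'E'
from fit import *
c=vision.get_image("scene")
print(at_z(c,(358.5,240.6),.06),at_z(c,(360.3,234.1),.070)); print(proj(c,(.4903,-.0103,.06)),proj(c,(.4903,-.0115,.07)))
E
```

```text
[ 0.4884401  -0.01411257  0.06      ] [ 0.47766386 -0.02289964  0.07      ]
[358.79464586 241.57221235] [358.75112639 237.76043217]
```

Emit:
drive_tool(
  rot=[
    [0,0,0],
    [0,0,0],
    [0,0,0],
    [0,0,0],
    [0,0,0],
  ],
  linear=[
    [0,0.001,-0.002],
    [0,0.001,-0.005],
    [0,0.001,-0.009],
    [0,0.001,-0.013],
    [0,0.001,-0.016],
  ],
  fingers=[0,0,0,0,0],
)

```text
t: 8.35
ee_pos: [0.4899, -0.0087, 0.122]
eef_rot: [[-0.115, -0.993, -0.001], [-0.993, 0.115, -0.0], [0.0, 0.001, -1.0]]
wrist_force: [-0.1, 0.3, -1.3]
gripper_width: 0.0096
finger_force: 30.0
```

Emit:
drive_tool(
  rot=[
    [0,0,0],
    [0,0,0],
    [0,0,0],
    [0,0,0],
    [0,0,0],
  ],
  linear=[
    [0,0,-0.004],
    [0,0,-0.009],
    [0,0,-0.014],
    [0,0,-0.019],
    [0,0,-0.023],
  ],
  fingers=[0,0,0,0,0],
)

```text
t: 8.85
ee_pos: [0.49, -0.0087, 0.099]
eef_rot: [[-0.115, -0.993, -0.0], [-0.993, 0.115, -0.0], [0.0, 0.0, -1.0]]
wrist_force: [-0.0, -0.2, -1.0]
gripper_width: 0.0096
finger_force: 30.0
```

Emit:
drive_tool(
  rot=[
    [0,0,0],
    [0,0,0],
    [0,0,0],
    [0,0,0],
    [0,0,0],
  ],
  linear=[
    [0,0,-0.001],
    [0,0,-0.002],
    [0,0,-0.003],
    [0,0,-0.004],
    [0,0,-0.004],
  ],
  fingers=[0,0,0,0,0],
)

```text
t: 9.35
ee_pos: [0.4902, -0.0087, 0.0955]
eef_rot: [[-0.115, -0.993, -0.0], [-0.993, 0.115, 0.0], [-0.0, 0.0, -1.0]]
wrist_force: [-0.4, -0.1, -1.8]
gripper_width: 0.0096
finger_force: 30.0
```

Emit:
drive_tool(
  rot=[
    [0,0,0],
    [0,0,0],
    [0,0,0],
    [0,0,0],
    [0,0,0],
  ],
  linear=[
    [0,0,-0.0003],
    [0,0,-0.0006],
    [0,0,-0.0009],
    [0,0,-0.0012],
    [0,0,-0.0015],
  ],
  fingers=[0,0,0,0,0],
)

```text
t: 9.85
ee_pos: [0.4904, -0.0087, 0.0948]
eef_rot: [[-0.114, -0.993, 0.0], [-0.993, 0.114, -0.0], [0.0, -0.0, -1.0]]
wrist_force: [-2.9, 0.8, 11.8]
gripper_width: 0.0093
finger_force: 30.0
```

Emit:
drive_tool(
  rot=[
    [0,0,0],
    [0,0,0],
    [0,0,0],
    [0,0,0],
    [0,0,0],
  ],
  linear=[
    [0,0,0],
    [0,0,0],
    [0,0,0],
    [0,0,0],
    [0,0,0],
  ],
  fingers=[0.03,0.03,0.03,0.03,0.03],
)

```text
t: 10.35
ee_pos: [0.4902, -0.0087, 0.094]
eef_rot: [[-0.115, -0.993, -0.0], [-0.993, 0.115, -0.0], [0.0, 0.0, -1.0]]
wrist_force: [-0.2, -1.1, -0.1]
gripper_width: 0.0298
finger_force: 0.0
```

Emit:
drive_tool(
  rot=[
    [0,0,0],
    [0,0,0],
    [0,0,0],
    [0,0,0],
    [0,0,0],
  ],
  linear=[
    [0,0,0.01],
    [0,0,0.03],
    [0,0,0.06],
    [0,0,0.09],
    [0,0,0.115],
  ],
  fingers=[0.03,0.03,0.03,0.03,0.03],
)

```text
t: 10.85
ee_pos: [0.4905, -0.0087, 0.2116]
eef_rot: [[-0.114, -0.993, 0.002], [-0.993, 0.114, 0.0], [-0.0, -0.002, -1.0]]
wrist_force: [-0.0, -0.4, 0.3]
gripper_width: 0.0301
finger_force: 0.0
```

Emit:
drive_tool(
  rot=[
    [0,0,0],
    [0,0,0],
    [0,0,0],
    [0,0,0],
    [0,0,0],
  ],
  linear=[
    [0,0.02,0.01],
    [0,0.05,0.02],
    [0,0.09,0.02],
    [0,0.11,0.02],
    [0,0.11,0.02],
  ],
  fingers=[0.04,0.04,0.04,0.04,0.04],
)

```text
t: 11.35
ee_pos: [0.4903, 0.1034, 0.2299]
eef_rot: [[-0.112, -0.994, 0.001], [-0.994, 0.112, 0.001], [-0.001, -0.001, -1.0]]
wrist_force: [-0.2, -0.5, -0.2]
gripper_width: 0.0397
finger_force: 0.0
```

```bash
python3 - <<'E'
from fit import *
np.set_printoptions(precision=4,suppress=True)
C={}
for n in("top","scene"):
    C[n]=c=vision.get_image(n)
    for q,z in dict(aperture=.06,disk=.026,source_disk=.026,stylus_grip=.129,stylus=.007,button_top=.046).items():
        for e in vision.place_of(n,q)[:2]: print(n,q,np.round(e["position"],1),round(e["score"],2),at_z(c,e["position"],z))
t=C["top"]["img"][:,:,::-1]; s=C["scene"]["img"][:,:,::-1]
f=lambda im,x,y,w,h,k:cv2.resize(cv2.convertScaleAbs(im[y:y+h,x:x+w],alpha=1.5,beta=15),None,fx=k,fy=k,interpolation=cv2.INTER_CUBIC)
a=f(t,130,270,100,60,4); b=f(s,400,260,100,100,4); d=f(t,285,240,100,110,4)[:160+240*0+280]
l=np.vstack([a,d[:300]]); r=np.vstack([b,np.zeros((l.shape[0]-400,400,3),np.uint8)])
cv2.imwrite("pics/c2.png",np.hstack([l,r]))
print(l.shape)
E
```

```text
top aperture [336.5 326.7] 0.65 [ 0.4549 -0.0333  0.06  ]
top disk [324.4 295.4] 0.71 [ 0.5138 -0.01    0.026 ]
top disk [324.  305.7] 0.48 [ 0.4935 -0.0096  0.026 ]
top source_disk [331.8 272.2] 0.8 [ 0.5603 -0.0238  0.026 ]
top stylus_grip [323.  305.5] 0.73 [ 0.4952 -0.0052  0.129 ]
top stylus [328.8 271.4] 0.53 [ 0.563  -0.0185  0.007 ]
top button_top [324.7 306.5] 0.68 [ 0.4923 -0.0105  0.046 ]
top button_top [455.2 317.2] 0.31 [ 0.4764 -0.2659  0.046 ]
scene aperture [368.9 231.6] 0.6 [ 0.4429 -0.0345  0.06  ]
scene aperture [350.  263.6] 0.58 [0.5592 0.0531 0.06  ]
scene disk [355.8 252.2] 0.84 [ 0.4916 -0.0174  0.026 ]
scene stylus_grip [449.3 283.4] 0.51 [0.4923 0.2789 0.129 ]
(540, 400, 3)
```

View pics/c2.png

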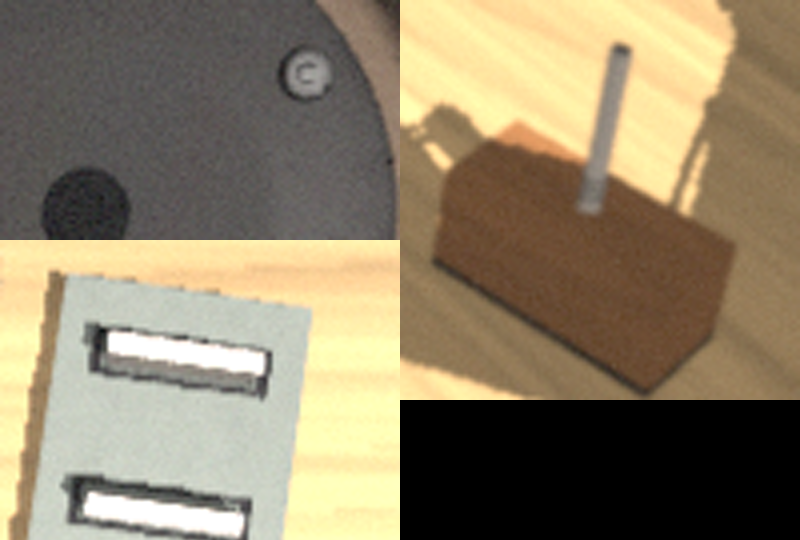

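```bash
python3 - <<'E'
from h import *
t=cv2.imread("pics/top0.png"); x,y,w,h,k=130,270,90,60,8
im=cv2.resize(cv2.convertScaleAbs(t[y:y+h,x:x+w],alpha=1.8,beta=15),None,fx=k,fy=k,interpolation=cv2.INTER_CUBIC)
for i in range(0,w,10): cv2.putText(im,str(x+i),(i*k,9),0,.33,(0,255,255)); cv2.line(im,(i*k,10),(i*k,16),(0,255,255))
for j in range(10,h,10): cv2.putText(im,str(y+j),(8,j*k+4),0,.33,(0,255,255)); cv2.line(im,(0,j*k),(6,j*k),(0,255,255))
cv2.imwrite("pics/c3.png",im)
c=vision.get_image("scene")
print(at_z(c,(455.2,272.5),.157),at_z(c,(447.5,312.5),.062))
E
```

```text
[0.48918677 0.28477694 0.157     ] [0.48997102 0.2867633  0.062     ]
```

View pics/c3.png

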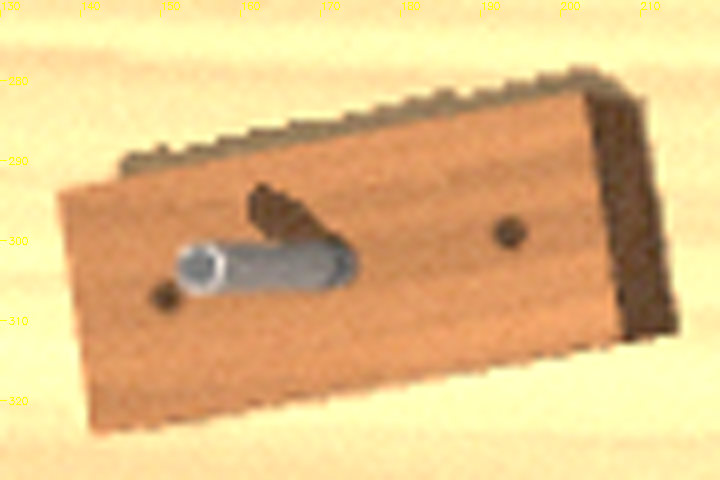

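```bash
python3 - <<'E'
from h import *
c=vision.get_image("top")
for p,z in(((155.1,303.4),.157),((171.5,303),.062),((150.6,307),.062),((193.7,299),.062)): print(at_z(c,p,z))
E
```

```text
[0.49119581 0.28197481 0.157     ]
[0.49119462 0.28336315 0.062     ]
[0.48228135 0.32366209 0.062     ]
[0.50010576 0.24076582 0.062     ]
```

Emit:
drive_tool(
  rot=[
    [0,0,0],
    [0,0,0],
    [0,0,0],
    [0,0,0],
    [0,0,0],
  ],
  linear=[
    [0,0.045,0],
    [0,0.09,0],
    [0,0.135,0],
    [0,0.17,0],
    [0.0005,0.1797,0],
  ],
  fingers=[0.05,0.05,0.05,0.05,0.05],
)

```text
t: 12.65
ee_pos: [0.4906, 0.2842, 0.2286]
eef_rot: [[-0.112, -0.994, -0.0], [-0.994, 0.112, -0.0], [0.0, 0.0, -1.0]]
wrist_force: [-0.4, -0.3, -0.1]
gripper_width: 0.0502
finger_force: 0.0
```

Emit:
drive_tool(
  rot=[
    [0,0,0],
    [0,0,0],
    [0,0,0],
    [0,0,0],
    [0,0,0],
  ],
  linear=[
    [0,0,0],
    [0,0,-0.03],
    [0,0,-0.06],
    [0,0,-0.09],
    [0,0,-0.12],
  ],
  fingers=[0.05,0.05,0.05,0.05,0.05],
)

```text
t: 13.15
ee_pos: [0.4907, 0.2798, 0.1083]
eef_rot: [[-0.116, -0.993, 0.0], [-0.993, 0.116, 0.0], [-0.0, -0.0, -1.0]]
wrist_force: [0.5, -0.5, -0.1]
gripper_width: 0.0501
finger_force: 0.0
```

Emit:
drive_tool(
  rot=[
    [0,0,0],
    [0,0,0],
    [0,0,0],
    [0,0,0],
    [0,0,0],
  ],
  linear=[
    [0,0,0],
    [0,0,0],
    [0,0,0],
    [0,0,0],
    [0,0,0],
  ],
  fingers=[0.05,0.03,0.02,0,0],
)

```text
t: 13.65
ee_pos: [0.4912, 0.2814, 0.1104]
eef_rot: [[-0.115, -0.993, 0.002], [-0.993, 0.115, 0.002], [-0.002, -0.001, -1.0]]
wrist_force: [0.2, 0.2, 0.1]
gripper_width: 0.0234
finger_force: 0.0
```

Emit:
drive_tool(
  rot=[
    [0,0,0],
    [0,0,0],
    [0,0,0],
    [0,0,0],
    [0,0,0],
  ],
  linear=[
    [0,0,0],
    [0,0,0],
    [0,0,0],
    [0,0,0],
    [0,0,0],
  ],
  fingers=[0,0,0,0,0],
)

```text
t: 14.15
ee_pos: [0.4909, 0.2812, 0.1095]
eef_rot: [[-0.114, -0.993, 0.0], [-0.993, 0.114, 0.0], [-0.0, -0.0, -1.0]]
wrist_force: [-2.4, 0.3, 5.2]
gripper_width: 0.0103
finger_force: 30.0
```

Emit:
drive_tool(
  rot=[
    [0,0,0],
    [0,0,0],
    [0,0,0],
    [0,0,0],
    [0,0,0],
  ],
  linear=[
    [0,0,0.01],
    [0,0,0.03],
    [0,0,0.055],
    [0,0,0.08],
    [0,0,0.1],
  ],
  fingers=[0,0,0,0,0],
)

```text
t: 14.65
ee_pos: [0.4908, 0.281, 0.2109]
eef_rot: [[-0.115, -0.993, 0.001], [-0.993, 0.115, 0.0], [-0.001, -0.001, -1.0]]
wrist_force: [0.3, -0.4, -0.1]
gripper_width: 0.0105
finger_force: 30.0
```

Emit:
drive_tool(
  rot=[
    [0,0,0],
    [0,0,0],
    [0,0,0],
    [0,0,0],
    [0,0,0],
  ],
  linear=[
    [-0.01,-0.02,0],
    [-0.025,-0.06,0],
    [-0.035,-0.1,0],
    [-0.044,-0.14,0],
    [-0.044,-0.18,0],
  ],
  fingers=[0,0,0,0,0],
)

```text
t: 15.15
ee_pos: [0.4453, 0.0995, 0.2095]
eef_rot: [[-0.114, -0.994, 0.0], [-0.994, 0.114, 0.0], [-0.0, -0.0, -1.0]]
wrist_force: [2.0, -0.1, 0.3]
gripper_width: 0.0106
finger_force: 30.0
```

Emit:
drive_tool(
  rot=[
    [0,0,0],
    [0,0,0],
    [0,0,0],
    [0,0,0],
    [0,0,0],
  ],
  linear=[
    [0,-0.04,0],
    [0,-0.08,0],
    [0,-0.115,0],
    [0,-0.135,0],
    [0,-0.139,0],
  ],
  fingers=[0,0,0,0,0],
)

```text
t: 15.65
ee_pos: [0.4462, -0.0398, 0.2094]
eef_rot: [[-0.117, -0.993, -0.0], [-0.993, 0.117, -0.0], [0.0, 0.0, -1.0]]
wrist_force: [0.3, -0.1, -1.1]
gripper_width: 0.0105
finger_force: 30.0
```

Emit:
drive_tool(
  rot=[
    [0,0,0],
    [0,0,0],
    [0,0,0],
    [0,0,0],
    [0,0,0],
  ],
  linear=[
    [0,0,-0.01],
    [0,0,-0.02],
    [0,0,-0.028],
    [0,0,-0.032],
    [0,0,-0.032],
  ],
  fingers=[0,0,0,0,0],
)

```text
t: 16.15
ee_pos: [0.4462, -0.0376, 0.1761]
eef_rot: [[-0.114, -0.994, -0.002], [-0.994, 0.114, -0.001], [0.001, 0.002, -1.0]]
wrist_force: [0.4, -0.0, -0.4]
gripper_width: 0.0105
finger_force: 30.0
```

```bash
python3 - <<'E'
from h import *
np.set_printoptions(precision=4,suppress=True)
c=vision.get_image("scene"); s=ctrl.sense(); print(s["t"],s["ee_pos"],s["eef_rot"])
for q,z in (("aperture",.06),("stylus",.075),("stylus_grip",.197)):
    for e in vision.place_of("scene",q)[:2]: print(q,np.round(e["position"],1),round(e["score"],2),at_z(c,e["position"],z))
x,y,w,h,k=325,170,90,75,8
im=cv2.resize(cv2.convertScaleAbs(c["img"][y:y+h,x:x+w,::-1],alpha=1.8,beta=15),None,fx=k,fy=k,interpolation=cv2.INTER_CUBIC)
for i in range(0,w,10): cv2.putText(im,str(x+i),(i*k,9),0,.33,(0,255,255)); cv2.line(im,(i*k,10),(i*k,16),(0,255,255))
for j in range(10,h,10): cv2.putText(im,str(y+j),(8,j*k+4),0,.33,(0,255,255)); cv2.line(im,(0,j*k),(6,j*k),(0,255,255))
cv2.imwrite("pics/c4.png",im)
print("proj ap",proj(c,(.4463,-.0378,.06)),"tip",proj(c,s["ee_pos"]-[0,0,.103]), "+x",proj(c,s["ee_pos"]-[-.01,0,.103]),"+y",proj(c,s["ee_pos"]-[0,-.01,.103]))
t=vision.get_image("top"); save(t,"top4.png")
for q,z in (("aperture",.06),("stylus",.075),("stylus_grip",.197)):
    for e in vision.place_of("top",q)[:2]: print("top",q,np.round(e["position"],1),round(e["score"],2),at_z(t,e["position"],z))
E
```

```text
16.2 [ 0.4466 -0.0376  0.1767] [[-0.1138 -0.9935 -0.0008]
 [-0.9935  0.1138 -0.0004]
 [ 0.0005  0.0008 -1.    ]]
aperture [368.4 232.3] 0.78 [ 0.4459 -0.0324  0.06  ]
stylus [369.7 227.1] 0.52 [ 0.4443 -0.0311  0.075 ]
stylus [365.5 232.6] 0.33 [ 0.468  -0.0158  0.075 ]
stylus_grip [302.9 369.4] 0.39 [0.8665 0.3769 0.197 ]
stylus_grip [242.2 240. ] 0.2 [0.8048 0.0455 0.197 ]
proj ap [366.9551 231.3436] tip [367.2795 226.5949] +x [363.936  227.6687] +y [369.7396 228.4583]
top aperture [325.4 294.6] 0.31 [ 0.5151 -0.011   0.06  ]
```

View pics/c4.png

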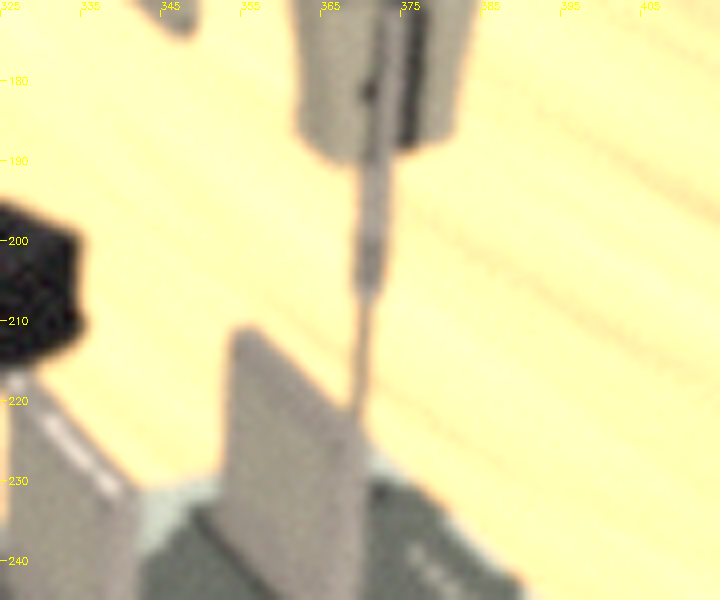

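```bash
python3 - <<'E'
from h import *
c=vision.get_image("scene"); e=ctrl.sense()["ee_pos"]; print(e)
for d in(0,-.02,-.048,-.08,-.09,-.103): print(d,proj(c,e+[0,0,d]),proj(c,e+[0,.002,d]))
g=c["img"].astype(int)
for y in (194,199,203,210,213,216,219):
    r=g[y,358:385].sum(1); bg=np.median(r); w=np.clip(bg-30-r,0,None)*(np.arange(358,385)<378); print(y,round((w*np.arange(358,385)).sum()/w.sum(),2))
E
```

```text
[ 0.44676729 -0.03797144  0.17726239]
0 [370.1533081  188.28684728] [370.67014371 188.62759895]
-0.02 [369.55441677 195.95239567] [370.06579749 196.29959414]
-0.048 [368.7298931  206.45896745] [369.23378193 206.81466085]
-0.08 [367.80720643 218.15301352] [368.30273678 218.5176934 ]
-0.09 [367.5231061  221.74039389] [368.01606831 222.10773078]
-0.103 [367.15676207 226.3571479 ] [367.64641653 226.72783485]
194 371.18
199 370.56
203 370.41
210 369.65
213 364.43
216 362.64
219 362.3
```

Emit:
drive_tool(
  rot=[
    [0,0,0],
    [0,0,0],
    [0,0,0],
    [0,0,0],
    [0,0,0],
  ],
  linear=[
    [0,0,-0.004],
    [0,0,-0.008],
    [0,0,-0.01],
    [0,0,-0.012],
    [0,0,-0.012],
  ],
  fingers=[0,0,0,0,0],
)

```text
t: 17.1
ee_pos: [0.4465, -0.0381, 0.1647]
eef_rot: [[-0.115, -0.993, -0.001], [-0.993, 0.115, -0.0], [0.0, 0.001, -1.0]]
wrist_force: [0.5, 0.3, -1.3]
gripper_width: 0.0102
finger_force: 30.0
```

Emit:
drive_tool(
  rot=[
    [0,0,0],
    [0,0,0],
    [0,0,0],
    [0,0,0],
    [0,0,0],
  ],
  linear=[
    [0,0,-0.001],
    [0,0,-0.002],
    [0,0,-0.003],
    [0,0,-0.0035],
    [0,0,-0.0035],
  ],
  fingers=[0,0,0,0,0],
)

```text
t: 17.6
ee_pos: [0.4466, -0.038, 0.1615]
eef_rot: [[-0.115, -0.993, -0.0], [-0.993, 0.115, -0.0], [0.0, 0.0, -1.0]]
wrist_force: [0.8, 0.3, -1.3]
gripper_width: 0.0104
finger_force: 30.0
```

Emit:
drive_tool(
  rot=[
    [0,0,0],
    [0,0,0],
    [0,0,0],
    [0,0,0],
    [0,0,0],
  ],
  linear=[
    [0,0,-0.0005],
    [0,0,-0.001],
    [0,0,-0.0015],
    [0,0,-0.002],
    [0,0,-0.002],
  ],
  fingers=[0,0,0,0,0],
)

```text
t: 18.1
ee_pos: [0.4466, -0.038, 0.1595]
eef_rot: [[-0.115, -0.993, -0.0], [-0.993, 0.115, -0.0], [0.0, 0.0, -1.0]]
wrist_force: [0.2, 0.1, -0.3]
gripper_width: 0.0107
finger_force: 30.0
```

Emit:
drive_tool(
  rot=[
    [0,0,0],
    [0,0,0],
    [0,0,0],
    [0,0,0],
    [0,0,0],
  ],
  linear=[
    [0,0,-0.0005],
    [0,0,-0.001],
    [0,0,-0.0015],
    [0,0,-0.002],
    [0,0,-0.002],
  ],
  fingers=[0,0,0,0,0],
)

```text
t: 18.6
ee_pos: [0.4466, -0.038, 0.1575]
eef_rot: [[-0.115, -0.993, -0.0], [-0.993, 0.115, -0.0], [0.0, 0.0, -1.0]]
wrist_force: [0.5, 0.4, 1.1]
gripper_width: 0.0103
finger_force: 30.0
```

Emit:
drive_tool(
  rot=[
    [0,0,0],
    [0,0,0],
    [0,0,0],
    [0,0,0],
    [0,0,0],
  ],
  linear=[
    [0,0,-0.001],
    [0,0,-0.002],
    [0,0,-0.003],
    [0,0,-0.004],
    [0,0,-0.005],
  ],
  fingers=[0,0,0,0,0],
)

```text
t: 19.1
ee_pos: [0.4467, -0.038, 0.1525]
eef_rot: [[-0.115, -0.993, -0.0], [-0.993, 0.115, 0.0], [-0.0, 0.0, -1.0]]
wrist_force: [0.4, 0.2, -1.5]
gripper_width: 0.0102
finger_force: 30.0
```

Emit:
drive_tool(
  rot=[
    [0,0,0],
    [0,0,0],
    [0,0,0],
    [0,0,0],
    [0,0,0],
  ],
  linear=[
    [0,0,-0.001],
    [0,0,-0.002],
    [0,0,-0.003],
    [0,0,-0.004],
    [0,0,-0.005],
  ],
  fingers=[0,0,0,0,0],
)

```text
t: 19.6
ee_pos: [0.4467, -0.038, 0.1476]
eef_rot: [[-0.115, -0.993, 0.0], [-0.993, 0.115, -0.0], [-0.0, -0.0, -1.0]]
wrist_force: [-0.3, -0.4, 0.9]
gripper_width: 0.0104
finger_force: 30.0
```

Emit:
drive_tool(
  rot=[
    [0,0,0],
    [0,0,0],
    [0,0,0],
    [0,0,0],
    [0,0,0],
  ],
  linear=[
    [0,0,-0.001],
    [0,0,-0.002],
    [0,0,-0.003],
    [0,0,-0.0035],
    [0,0,-0.0035],
  ],
  fingers=[0,0,0,0,0],
)

```text
t: 20.1
ee_pos: [0.4468, -0.038, 0.1442]
eef_rot: [[-0.115, -0.993, 0.0], [-0.993, 0.115, -0.0], [-0.0, -0.0, -1.0]]
wrist_force: [-0.2, 0.4, 3.5]
gripper_width: 0.0103
finger_force: 30.0
```

Emit:
drive_tool(
  rot=[
    [0,0,0],
    [0,0,0],
    [0,0,0],
    [0,0,0],
    [0,0,0],
  ],
  linear=[
    [0,0,-0.0002],
    [0,0,-0.0004],
    [0,0,-0.0006],
    [0,0,-0.0006],
    [0,0,-0.0006],
  ],
  fingers=[0,0,0,0,0],
)

```text
t: 20.6
ee_pos: [0.4468, -0.038, 0.1435]
eef_rot: [[-0.115, -0.993, 0.0], [-0.993, 0.115, -0.0], [-0.0, -0.0, -1.0]]
wrist_force: [0.2, 0.3, 3.3]
gripper_width: 0.0106
finger_force: 30.0
```

Emit:
drive_tool(
  rot=[
    [0,0,0],
    [0,0,0],
    [0,0,0],
    [0,0,0],
    [0,0,0],
  ],
  linear=[
    [0,0,-0.0002],
    [0,0,-0.0004],
    [0,0,-0.0004],
    [0,0,-0.0004],
    [0,0,-0.0004],
  ],
  fingers=[0,0,0,0,0],
)

```text
t: 21.1
ee_pos: [0.4468, -0.038, 0.1433]
eef_rot: [[-0.115, -0.993, 0.0], [-0.993, 0.115, -0.0], [0.0, -0.0, -1.0]]
wrist_force: [-0.4, -0.2, 5.8]
gripper_width: 0.0102
finger_force: 30.0
```

Emit:
drive_tool(
  rot=[
    [0,0,0],
    [0,0,0],
    [0,0,0],
    [0,0,0],
    [0,0,0],
  ],
  linear=[
    [0,0,-0.0002],
    [0,0,-0.0003],
    [0,0,-0.0003],
    [0,0,-0.0003],
    [0,0,-0.0003],
  ],
  fingers=[0,0,0,0,0],
)

```text
t: 21.6
ee_pos: [0.4469, -0.038, 0.1432]
eef_rot: [[-0.114, -0.993, 0.001], [-0.993, 0.114, -0.0], [0.0, -0.001, -1.0]]
wrist_force: [-0.2, -0.6, 7.8]
gripper_width: 0.0104
finger_force: 30.0
```

```bash
python3 -c "
from rig import close_job
print(close_job())"
```

```text
the job is handed in; nothing more can be done
None
```

The blank disk is seated fully home in the front bay and released. The stylus is still gripped and holding the copy button against its stop at about 8 N. I handed the job in at about 21.6 s of the 61 s allowed; it returned no verdict.

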